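# Slide the pepper mill back into the row

## Task

Put the wooden pepper mill back in its place on the wooden seasoning tray, between the jam jar and the salt shaker. They have closed up and the gap is too narrow, so stand the mill on the tray in front of the gap and slide it straight in, spreading the two apart with it, until it stands upright close to the back rail with the jar on one side and the shaker on the other; tip nothing over, and let go.

Things in the scene. Friction and masses are not known exactly. Their poses are not given: they have to be found in the camera images.
- mill_center (a point): Pepper mill of dark brown wood, the only one, loose and upright on the worktop to the robot's right; round, 160 mm tall, foot 58 mm in diameter, about 0.2 kg. Its round head, 50 mm in diameter, lies 36 to 69 mm above this point, with a 12 mm knob on top; gripped by the head, the fingers stay above the neighbours. Point: on its axis, half-way up (80 mm above the underside).
- jam_center (a point): Jam jar, squat and round with a flat pale lid and pinkish contents, 69 mm in diameter, 99 mm tall, about 0.42 kg; stands loose on the tray near its back rail, on the left or the right of the gap. The point is on its axis, half-way up (49.5 mm above the underside).
- salt_center (a point): Salt shaker, small and round with a grey domed top on a clear body, 44 mm in diameter, 90 mm tall, 0.1 kg; stands loose on the tray near its back rail, on the other side of the gap, which is 24 to 34 mm wide between jar and shaker. The point is on its axis, half-way up (45 mm above the underside).
- tray: Smooth wooden tray, fixed; things slide easily on it. Board 180 (x) by 290 mm (y), top 12 mm above the worktop. Origin: centre of the underside; x points from the open, lipless front edge (x = -90 mm) to the back rail, y left along the rail, z up. Rail: inner face at x = +78 mm, top 44 mm above the worktop. Low cheeks (inner faces y = +-135 mm, 34 mm high) close the ends from x = -2 mm back.
Mind the look-alikes: they are no part of the job. Leave any blue look-alike of the part that bears salt_center alone.

How it is judged:
On the way:
1. the mill is upright, on the tray or less than 18 mm above it, in front of the gap (x of mill_center in the frame of tray between -0.1 and 0.005 m and y of mill_center in the frame of tray between -0.08 and 0.08 m and z of mill_center in the frame of tray below 0.11 m and angle between mill_center's own z axis and vertical below 0.3 rad), for 0.2 s.
At the end, for the whole second after the job is handed in: Mill upright on the tray (within 8 degrees), its axis at most 50 mm from the rail's inner face (21 mm of gap), between jar and shaker and within 18 mm of touching each (axes within 82 and 70 mm, theirs over 100 mm apart); both upright and still in the row (tray x over 15 mm); mill at rest (x of mill_center in the frame of tray above 0.028 m and z of mill_center in the frame of tray below 0.097 m and angle between each of mill_center, jam_center, salt_center's own z axis and vertical below 0.15 rad and horizontal distance between mill_center and jam_center below 0.082 m and horizontal distance between mill_center and salt_center below 0.07 m and horizontal distance between jam_center and salt_center above 0.1 m and x of each of jam_center, salt_center in the frame of tray above 0.015 m and linear speed of mill below 0.02 m/s).
It fails at once if the jam jar or the salt shaker is tipped over (leans more than 35 degrees) (angle between any of jam_center, salt_center's own z axis and vertical above 0.6 rad).
It also fails if it takes over 38 s, if anything falls off the work surface, if the arm or the gripper's body presses on something with over 40 N, if the wrist force passes 120 N, or if a joint passes its speed limit or range.

## Robot

A 6-joint arm with a two-finger parallel gripper is mounted at the origin on a cart in front of the work surface, level with it; the furniture and walls round the work are solid. World frame = base frame: x ahead of the robot, y to its left, z up, the work surface at z = 0. Lengths are in m, angles in rad, forces in N, time in s.
With the tool pointing down it reaches from about 0.375 to 0.975 m from the base axis. Payload 3.8 kg.
Tool frame: the origin (TCP) lies at the very end of the fingers, on their centre line; the grasp point (between the pads) lies 19 mm behind it; z points along the fingers, y is the line along which they close (so a half turn about z gives the same grasp; the last joint's range is limited). The gripper opens to 85 mm and grips with 20 to 120 N. Pads are 22 mm wide; open, the fingers measure 114 mm over their backs; the gripper's body (76 mm by 85 mm) begins 54 mm behind the grasp point. The pads swing forward as they close: fully open they stand 13 mm farther back than shut.
Start: joints at [-1.263, 0.264, 1.604, -0, 1.274, -0.037], TCP at [0.228, -0.635, 0.207] pointing down, gripper open.
Joint ranges: [-2.63, 2.63], [-0.94, 2.18], [0.31, 2.57], [-1.31, 4.45], [0, 2.66], [-2.55, 2.55]. Speed limits (rad/s): [2.57, 2.57, 3.14, 3.14, 3.14, 3.14].

## Interface

Orientations are given as a rotation vector (axis times angle).
In Python, from workcell import monitor, viewer, job gives the robot as it stands. The module is installed in compiled form; this text tells all that it offers.
- The arm moves only by the tool step_arm, never from a script. Its argument "series" is one flat list of numbers, 4 for each row, row after row: the shift along the tool's x, y, z in m, then the turn about the tool's z in rad. A call has 1 to 8 rows; each row is the pose to reach, as a shift and turn from the pose commanded when the call began, along the tool's axes at that moment; what a row does not reach only later rows make up. A row lasts 1/8 s, in which the tool goes at most 62.5 mm and 10.7 degrees, less where a joint would pass 70% of its speed; a pose out of reach is approached as far as the arm can. A call with a gripper value outside its range is refused whole. "gripper" is the opening, from 0 (shut) to 1 (fully open), set as the call begins (left out, the last holds). The fingers move at their own pace and stop on an object; "newtons" is the grip in N (left out, the last holds). Time passes only in rows, so rows that repeat a pose let the fingers close. It gives the time, the measured TCP pose, the force, the opening and the grip force at its end, in the units of the state.
- monitor.read_state(): the state, without advancing time (a new reading comes with each control period).
- viewer.read_camera(name): name is "scene" or "top" or "wrist"; returns a dict with "image" (480x640x3 uint8, red, green, blue), "intrinsics" (3x3 intrinsics, pixels), "T" (4x4, takes a point from camera to world coordinates); the wrist camera has in their place "hand_eye" (4x4, takes a point from camera to tool coordinates, whose origin is the TCP and whose axes are the flange's). Camera axes: x right, y up, looking along -z (the intrinsics and any distortion apply to the point x, -y, -z); pixel columns grow to the right and rows downward; lengths in m; the calibration is good to about 2 mm. A picture is of the moment at which its call begins: read the wrist's pose just before it. There is no depth.
- job.finish_job(): hands the job in; it is judged then, once.
Trained networks look in a picture, given as the dict that the camera call returned (one of the last four; its "shot" number tells which), for a name from the list of things; names that differ only in an ending like _2 or _b are one class to them, and where a whole thing is asked for, a point or a joint stands for the part that bears it (a point fixed in the world has none). Each returns a list of dicts, best first, with "score" (0 to 1); they miss things now and then, are a little off and sometimes report something else, mostly with a low value. They report only what shows in the picture. A call takes as long as a camera call. They do not tell look-alikes from the thing itself.
- viewer.boxes_of(picture, label): "extent" ([centre column, centre row, width, height] in pixels, round what is visible of it).
- viewer.spot_point(picture, label): "point" ([column, row] in pixels: a listed point, or the origin of a listed thing).
The state is a dict: "time": time; "q": joint angles; "joint_vel": joint speeds; "joint_torque": joint torques, N m; "tool_pos": TCP position; "tcp_rot": TCP orientation; "wrist_force": force on the tool from outside, world axes, zero at the start; "torque": the same for the moment, N m; "width": opening from 0.0 (shut) to 1.0 (fully open); "grip_force": force on a finger pad.
Only numpy, scipy, OpenCV 4.12 (cv2) and the standard library are available. Lean on these libraries where they do the work, as an engineer would, in place of code of your own. Each camera call takes 0.05 s, during which the arm holds its last target. There are 200 camera calls.

## Working session

There is one attempt and no reset: what is moved stays moved. The work goes in short steps, Python scripts to look and compute and a tool call to move; the robot and the scene stay as the last step left them, time stands still between calls to the robot, and variables do not carry over. Pictures are saved under pics/ and viewed, at most 11 in all, crops included, and the job is handed in when it is done.

Besides the shell and the picture viewer there is one more tool, called after "Request:" in YAML: its name, and indented under it one key for each argument. step_arm: Moves the arm, as the interface text tells. Its arguments: {"type":"object","properties":{"series":{"type":"array"},"gripper":{"type":"number"},"newtons":{"type":"number"}},"required":["series"]}

```bash
mkdir -p pics; cat > h.py <<'E'
import numpy as np, cv2
from workcell import monitor, viewer, job
from scipy.spatial.transform import Rotation as R
def shot(cam):
    s=monitor.read_state(); p=viewer.read_camera(cam)
    if cam=="wrist":
        T=np.eye(4);T[:3,:3]=R.from_rotvec(s["tcp_rot"]).as_matrix();T[:3,3]=s["tool_pos"];p["TT"]=T@np.array(p["hand_eye"])
    else: p["TT"]=np.array(p["T"])
    return p
def save(p,n): cv2.imwrite(f"pics/{n}.png",p["image"][:,:,::-1])
def ray(p,uv):
    d=np.linalg.inv(np.array(p["intrinsics"]))@[uv[0],uv[1],1]; d=p["TT"][:3,:3]@(d*[1,-1,-1]); return p["TT"][:3,3],d
def atz(p,uv,z):
    o,d=ray(p,uv); return o+d*(z-o[2])/d[2]
def tri(obs):
    A=np.zeros((3,3));b=np.zeros(3)
    for p,uv in obs:
        o,d=ray(p,uv);d/=np.linalg.norm(d);M=np.eye(3)-np.outer(d,d);A+=M;b+=M@o
    return np.linalg.solve(A,b)
E
python3 - <<'E'
from h import *
np.set_printoptions(precision=4,suppress=True)
s=monitor.read_state();print(s["tool_pos"],s["tcp_rot"],R.from_rotvec(s["tcp_rot"]).as_matrix(),s["time"])
Z=dict(mill_center=.08,jam_center=.0615,salt_center=.057,tray=0)
for c in ["top","scene"]:
    p=shot(c);save(p,c);print(c,{k:1 for k in p if k not in("image",)}.keys())
    for n in Z:
        for d in viewer.spot_point(p,n)[:3]: print(n,d["score"],d["point"],atz(p,d["point"],Z[n]))
E
```

```text
[ 0.2279 -0.6345  0.206 ] [-3.0928 -0.5386  0.0005] [[ 0.9411  0.338  -0.0007]
 [ 0.338  -0.9411  0.0021]
 [ 0.0001 -0.0022 -1.    ]] 0.0
top dict_keys(['intrinsics', 'T', 'shot', 'TT'])
mill_center 0.59 [449.6, 291.1] [ 0.4203 -0.3009  0.08  ]
jam_center 0.61 [225.5, 210.9] [0.5796 0.1153 0.0615]
salt_center 0.66 [268.4, 200.6] [0.6006 0.0333 0.057 ]
salt_center 0.58 [367.8, 254.8] [ 0.492 -0.157  0.057]
tray 0.84 [255.4, 229.6] [0.5554 0.0655 0.    ]
scene dict_keys(['intrinsics', 'T', 'shot', 'TT'])
mill_center 0.7 [417.1, 214.5] [ 0.4169 -0.2904  0.08  ]
jam_center 0.87 [250.7, 278.1] [0.5691 0.1107 0.0615]
salt_center 0.79 [361.1, 238.4] [ 0.4783 -0.1517  0.057 ]
salt_center 0.7 [270.7, 255.9] [0.5924 0.0319 0.057 ]
tray 0.71 [275.0, 286.2] [ 0.5592  0.0557 -0.    ]
```

View pics/top.png

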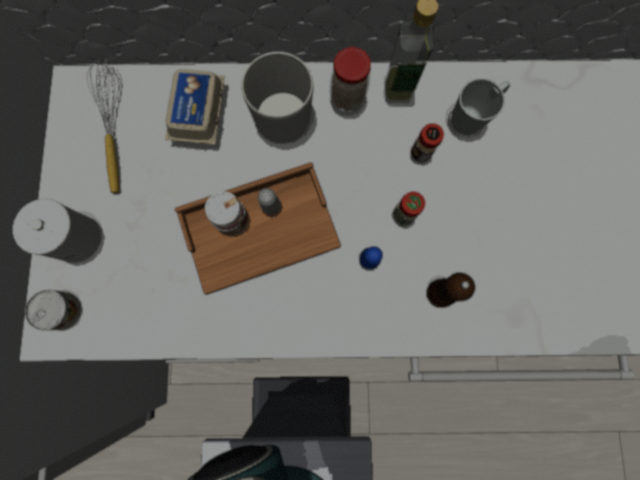

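View pics/scene.png

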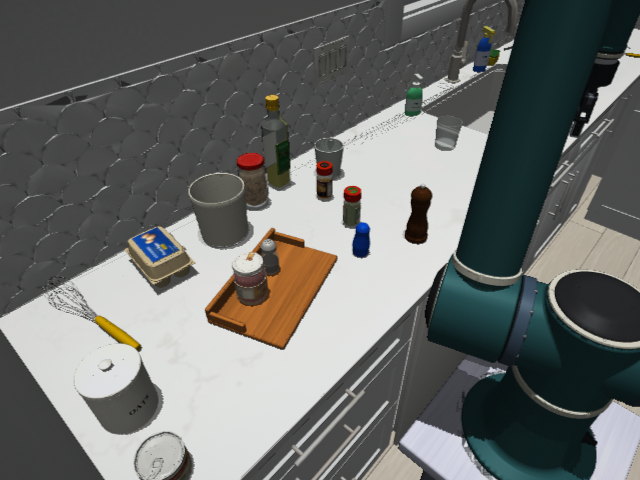

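The top picture shows the tray with its rail at the back (178,210)-(312,167) and open front edge (207,291)-(340,242). The jar is on the left at (225,212), the grey shaker at (268,200), the blue look-alike at (371,257) and the mill at (455,290).

```bash
python3 - <<'E'
from h import *
np.set_printoptions(precision=4,suppress=True)
T=shot("top");S=shot("scene")
for n,a,b in [("mill",[449.6,291.1],[417.1,214.5]),("jam",[225.5,210.9],[250.7,278.1]),("salt",[268.4,200.6],[270.7,255.9]),("blue",[367.8,254.8],[361.1,238.4])]:
    print(n,tri([(T,a),(S,b)]))
print("mill knob",atz(T,[461.5,285],.155))
fl,fr=atz(T,[207,291],.012),atz(T,[340,242],.012)
bl,br=atz(T,[177,210],.044),atz(T,[312,165],.044)
print(fl,fr,bl,br,np.linalg.norm(fl-fr),np.linalg.norm(bl-br),np.linalg.norm((fl-bl)[:2]),np.linalg.norm((fr-br)[:2]))
c=(fl+fr+bl+br)/4; print(c)
for a,b in((fl,fr),(bl,br)): print(np.degrees(np.arctan2(*((a-b)[:2]*[-1,1]))))
for a,b in((fl,bl),(fr,br)): print(np.degrees(np.arctan2(*((b-a)[:2][::-1]))))
E
```

```text
mill [ 0.4221 -0.3032  0.07  ]
jam [0.5753 0.1122 0.0606]
salt [0.5983 0.0314 0.0543]
blue [ 0.4901 -0.1607  0.0454]
mill knob [ 0.4249 -0.2988  0.155 ]
[0.4298 0.1573 0.012 ] [ 0.5256 -0.1071  0.012 ] [0.5869 0.2147 0.044 ] [ 0.6777 -0.0522  0.044 ] 0.28124195211856234 0.2818904425218282 0.16729287382153207 0.1617289866417478
[0.555  0.0532 0.028 ]
19.917652691960594
18.786797255398685
20.071079379557112
19.866067459331386
```

Request:
step_arm:
  series: [0.296,-0.248,-0.06,-1.571,0.296,-0.248,-0.06,-1.571,0.296,-0.248,-0.06,-1.571,0.296,-0.248,-0.06,-1.571,0.296,-0.248,-0.06,-1.571,0.296,-0.248,-0.06,-1.571,0.296,-0.248,-0.06,-1.571,0.296,-0.248,-0.06,-1.571]
  gripper: 1

```text
time: 1.6
tool_pos: [0.424, -0.3003, 0.2682]
tcp_rot: [1.885, 2.512, 0.0]
wrist_force: [0.2, 0.7, 0.2]
width: 1.002
grip_force: 0.0
```

Request:
step_arm:
  series: [0,0,0,-0.08,0,0,0,-0.08]

```text
time: 1.85
tool_pos: [0.423, -0.3017, 0.2675]
tcp_rot: [1.796, 2.577, -0.0]
wrist_force: [0.0, 0.0, 0.3]
width: 0.998
grip_force: 0.0
```

```bash
python3 - <<'E'
from h import *
np.set_printoptions(precision=4,suppress=True)
s=monitor.read_state();print(s["tool_pos"],R.from_rotvec(s["tcp_rot"]).as_matrix(),s["q"],s["time"])
p=shot("wrist");save(p,"w1")
for d in viewer.spot_point(p,"mill_center")[:2]: print(d,atz(p,d["point"],.08))
print(viewer.boxes_of(p,"mill_center")[:2])
E
```

```text
[ 0.423  -0.3017  0.2675] [[-0.3461  0.9382  0.0003]
 [ 0.9382  0.3461 -0.0003]
 [-0.0004  0.0002 -1.    ]] [-0.6675 -0.066   1.8542 -0.      1.353  -1.0209] 1.85
[]
```

View pics/w1.png

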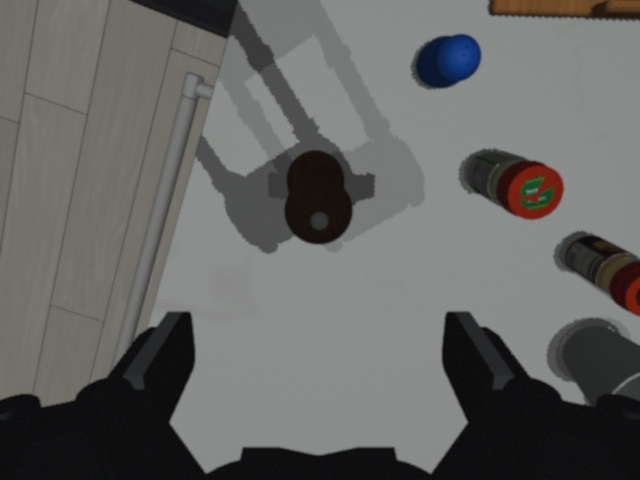

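The wrist view shows the mill's head at about (319,210), knob at (319,220) and foot at (315,180), with the fingers clear on both sides.

```bash
python3 - <<'E'
from h import *
np.set_printoptions(precision=4,suppress=True)
p=shot("wrist");print(p["TT"])
for uv,z in (([319,220],.157),([319,209],.135),([315,178],.012)):
    w=atz(p,uv,z); s=monitor.read_state(); print(w,R.from_rotvec(s["tcp_rot"]).as_matrix().T@(w-s["tool_pos"]))
E
```

```text
[[ 0.9384 -0.3286 -0.107   0.3952]
 [ 0.3456  0.8939  0.2856 -0.2278]
 [ 0.0018 -0.305   0.9524  0.4337]
 [ 0.      0.      0.      1.    ]]
[ 0.424  -0.3025  0.157 ] [-0.001   0.0009  0.1103]
[ 0.4234 -0.3008  0.135 ] [0.0009 0.0009 0.1323]
[ 0.4203 -0.3025  0.012 ] [ 0.0004 -0.0025  0.2553]
```

Request:
step_arm:
  series: [0,0,0.06,0,0,0,0.115,0,0,0,0.145,0,0,0,0.156,0,0,0,0.156,0]

```text
time: 2.68
tool_pos: [0.4229, -0.3019, 0.1113]
tcp_rot: [-1.796, -2.577, -0.0]
wrist_force: [0.6, 1.5, 0.4]
width: 1.0
grip_force: 0.0
```

Request:
step_arm:
  series: [0,0,0,0,0,0,0,0,0,0,0,0,0,0,0,0,0,0,0,0,0,0,0,0]
  gripper: 0.3
  newtons: 50

```text
time: 3.42
tool_pos: [0.4253, -0.3036, 0.115]
tcp_rot: [1.792, 2.572, -0.0]
wrist_force: [-0.2, 0.0, 10.7]
width: 0.411
grip_force: 40.4
```

```bash
python3 - <<'E'
from h import *
p=shot("wrist");q=shot("scene")
im=np.hstack([cv2.resize(p["image"],(400,300)),cv2.resize(q["image"][120:320,290:557],(400,300))])
save({"image":im},"g1"); s=monitor.read_state();print(s["width"],s["wrist_force"],s["torque"])
E
```

```text
0.4110241791783125 [ 0.32382933 -0.05454446  9.8474358 ] [ 0.11693414 -0.05913325 -0.09964653]
```

View pics/g1.png

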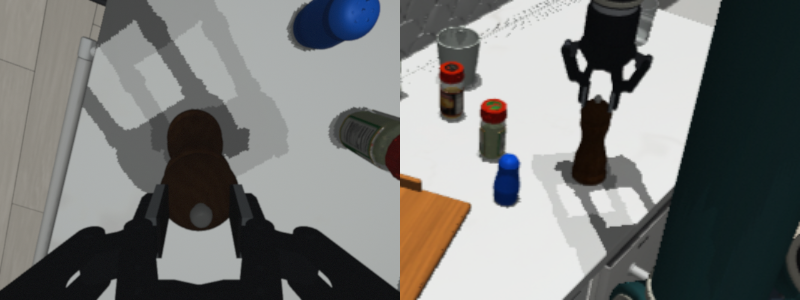

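The mill's head sits squarely between the pads and the mill stands upright (scene view, right half). Lift and carry it over the blue shaker.

Request:
step_arm:
  series: [0,0,-0.02,0,0,0,-0.06,0,0,0,-0.105,0,0,0,-0.14,0,0,0,-0.15,0,0.015,0.01,-0.15,0,0.045,0.03,-0.15,0,0.08,0.054,-0.15,0]

```text
time: 4.53
tool_pos: [0.4447, -0.2058, 0.2585]
tcp_rot: [-1.795, -2.573, 0.0]
wrist_force: [0.5, 0.8, -0.7]
width: 0.296
grip_force: 0.0
```

Request:
step_arm:
  series: [0.04,0.027,0,0,0.08,0.054,0,0,0.12,0.081,0,0,0.155,0.105,0,0,0.185,0.126,0,0,0.205,0.14,0,0,0.211,0.145,0,0,0.211,0.145,0,0]

```text
time: 5.52
tool_pos: [0.5077, 0.0405, 0.2597]
tcp_rot: [-1.793, -2.577, 0.003]
wrist_force: [-0.4, 0.8, -0.1]
width: 0.301
grip_force: 0.0
```

```bash
python3 - <<'E'
from h import *
np.set_printoptions(precision=4,suppress=True)
s=monitor.read_state();print(s["tool_pos"],R.from_rotvec(s["tcp_rot"]).as_matrix()[:,:2].T,s["q"],s["width"],s["wrist_force"],s["time"])
P={c:shot(c) for c in("wrist","top")}
for c,p in P.items():
    save(p,c+"2")
    for n,z in (("jam_center",.0615),("salt_center",.057),("tray",0)):
        for d in viewer.spot_point(p,n)[:2]: print(c,n,d["score"],d["point"],atz(p,d["point"],z))
E
```

```text
[0.5077 0.0405 0.2597] [[-0.3478  0.9376  0.0006]
 [ 0.9376  0.3478 -0.0027]] [ 0.031  -0.0805  1.8818 -0.0003  1.3431 -0.3242] 0.30084006321450235 [-0.3705  0.8201 -0.134 ] 5.525
wrist jam_center 0.3 [368.4, 180.1] [0.5447 0.0643 0.0615]
wrist salt_center 0.68 [226.1, 362.3] [ 0.4825 -0.1559  0.057 ]
wrist salt_center 0.64 [410.9, 231.1] [0.5991 0.034  0.057 ]
wrist tray 0.59 [369.2, 178.4] [0.5557 0.0576 0.    ]
top salt_center 0.93 [268.9, 199.7] [0.6024 0.0323 0.057 ]
top salt_center 0.64 [370.8, 255.5] [ 0.4906 -0.1626  0.057 ]
top tray 0.69 [259.6, 229.2] [0.5561 0.0569 0.    ]
```

View pics/wrist2.png

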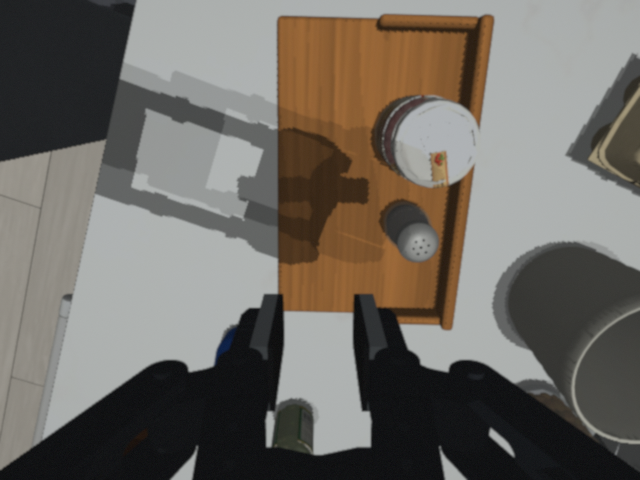

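The mill was left behind (opening stands at the commanded 0.3). The wrist view shows the gap between jar (430,140) and shaker (415,240) clearly. Check where the mill is.

```bash
python3 - <<'E'
from h import *
np.set_printoptions(precision=4,suppress=True)
q=shot("scene");p=shot("top")
im=np.hstack([cv2.resize(p["image"][200:350,380:580],(400,300)),cv2.resize(q["image"][120:320,290:557],(400,300))])
save({"image":im},"g2")
for p in (p,q):
  for d in viewer.spot_point(p,"mill_center")[:2]: print(d,atz(p,d["point"],.08))
E
```

```text
{'point': [417.2, 214.4], 'score': 0.87} [ 0.4169 -0.2909  0.08  ]
{'point': [249.5, 280.5], 'score': 0.69} [0.5504 0.1274 0.08  ]
```

View pics/g2.png

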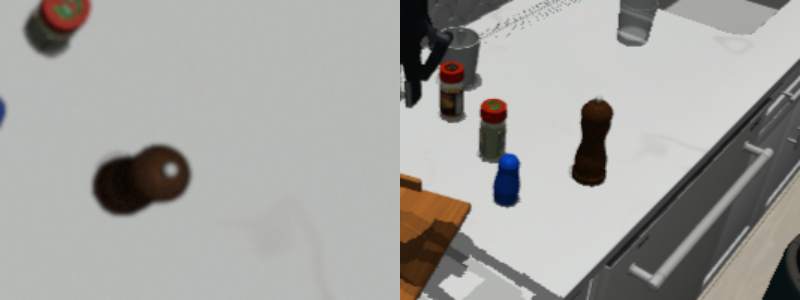

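The mill still stands upright in the same place. Go back and grip lower.

Request:
step_arm:
  series: [-0.05,-0.034,0,0,-0.1,-0.068,0,0,-0.15,-0.102,0,0,-0.2,-0.136,0,0,-0.25,-0.17,0,0,-0.292,-0.198,0,0,-0.292,-0.198,0,0,-0.292,-0.198,0,0]
  gripper: 1

```text
time: 7.12
tool_pos: [0.4241, -0.302, 0.2611]
tcp_rot: [-1.796, -2.577, -0.001]
wrist_force: [0.3, 0.7, -0.5]
width: 0.999
grip_force: 0.0
```

```bash
python3 - <<'E'
from h import *
np.set_printoptions(precision=4,suppress=True)
s=monitor.read_state();p=shot("wrist");M=R.from_rotvec(s["tcp_rot"]).as_matrix();print(s["tool_pos"],s["width"])
im=p["image"].astype(int); m=((im.sum(2)<130)&(im[:,:,0]>im[:,:,2]+8)).astype(np.uint8);m[270:]=0;m[:140]=0;m[:,:240]=0;m[:,400:]=0
v,u=np.nonzero(m);print(u.min(),u.max(),v.min(),v.max())
print(viewer.boxes_of(p,"mill_center")[:1])
# head circle: lowest rows
uv=[ (u[v>v.max()-35].min()+u[v>v.max()-35].max())/2, v.max()-33]
w=atz(p,uv,.135);print(uv,w,M.T@(w-s["tool_pos"]))
g=cv2.cvtColor(p["image"],cv2.COLOR_RGB2GRAY)[190:245,290:350];print(np.unravel_index(g.argmax(),g.shape),g.max())
E
```

```text
[ 0.4241 -0.302   0.2611] 0.9988227949212365
284 350 152 244
[{'extent': [320.2, 201.2, 69.3, 99.2], 'score': 0.9}]
[np.float64(317.0), np.int64(211)] [ 0.4232 -0.3011  0.135 ] [ 0.0011 -0.0005  0.1261]
(np.int64(52), np.int64(4)) 142
```

Aligned within 1 mm. Descend to TCP 0.101.

Request:
step_arm:
  series: [0,0,0.06,0,0,0,0.115,0,0,0,0.145,0,0,0,0.16,0,0,0,0.16,0]

```text
time: 7.85
tool_pos: [0.4242, -0.3013, 0.1008]
tcp_rot: [-1.793, -2.578, -0.0]
wrist_force: [-0.5, -1.3, 0.2]
width: 1.003
grip_force: 0.0
```

Request:
step_arm:
  series: [0,0,0,0,0,0,0,0,0,0,0,0,0,0,0,0,0,0,0,0,0,0,0,0]
  gripper: 0.2
  newtons: 50

```text
time: 8.6
tool_pos: [0.4253, -0.3038, 0.1037]
tcp_rot: [1.794, 2.575, -0.001]
wrist_force: [-0.9, -0.2, 5.1]
width: 0.531
grip_force: 48.9
```

Opening is 45 mm, still slightly above the head's equator; regrip 8 mm lower.

Request:
step_arm:
  series: [0,0,0,0,0,0,0,0,0,0,0,0,0,0,0.007,0,0,0,0.007,0]
  gripper: 0.9

```text
time: 9.22
tool_pos: [0.4235, -0.3018, 0.0932]
tcp_rot: [-1.794, -2.576, -0.0]
wrist_force: [0.3, 1.2, -0.1]
width: 0.901
grip_force: 0.0
```

Request:
step_arm:
  series: [0,0,0,0,0,0,0,0,0,0,0,0,0,0,0,0,0,0,0,0,0,0,0,0]
  gripper: 0.2
  newtons: 50

```text
time: 9.98
tool_pos: [0.4245, -0.3027, 0.0948]
tcp_rot: [1.795, 2.577, -0.0]
wrist_force: [-0.7, 0.3, 4.7]
width: 0.547
grip_force: 51.7
```

Request:
step_arm:
  series: [0,0,-0.01,0,0,0,-0.03,0,0,0,-0.05,0,0,0,-0.05,0]

```text
time: 10.48
tool_pos: [0.4251, -0.303, 0.1457]
tcp_rot: [1.794, 2.575, -0.0]
wrist_force: [-0.4, -0.5, -1.4]
width: 0.546
grip_force: 51.8
```

Held. Carry.

Request:
step_arm:
  series: [0,0,-0.03,0,0,0,-0.07,0,0.01,0.007,-0.09,0,0.04,0.027,-0.09,0,0.08,0.054,-0.09,0,0.12,0.081,-0.09,0,0.16,0.108,-0.09,0,0.2,0.135,-0.09,0]

```text
time: 11.48
tool_pos: [0.4808, -0.0663, 0.2327]
tcp_rot: [-1.795, -2.576, 0.001]
wrist_force: [1.1, -0.3, -2.1]
width: 0.541
grip_force: 52.0
```

Request:
step_arm:
  series: [0.035,0.024,0,0,0.06,0.041,0,0,0.078,0.054,0,0,0.085,0.06,0,0,0.085,0.06,0,0,0.085,0.06,0,0]

```text
time: 12.22
tool_pos: [0.508, 0.0317, 0.2339]
tcp_rot: [-1.796, -2.577, 0.001]
wrist_force: [0.4, 0.6, -1.5]
width: 0.545
grip_force: 52.0
```

```bash
python3 - <<'E'
from h import *
np.set_printoptions(precision=4,suppress=True)
s=monitor.read_state();print(s["tool_pos"],R.from_rotvec(s["tcp_rot"]).as_matrix()[:,:2].T,s["width"],s["wrist_force"],s["time"])
c,p="wrist",shot("wrist");save(p,"w3");t=shot("top")
O={}
for n,z in (("jam_center",.0615),("salt_center",.057),("tray",0)):
  for c,q in(("w",p),("t",t)):
    for d in viewer.spot_point(q,n)[:2]: print(c,n,d["score"],d["point"],atz(q,d["point"],z))
    for d in viewer.boxes_of(q,n)[:1]: print(c,"box",n,d)
E
```

```text
[0.508  0.0317 0.2339] [[-0.346   0.9382 -0.0002]
 [ 0.9382  0.346  -0.0009]] 0.5454726308756972 [ 0.3618  0.6069 -1.4615] 12.225
w box jam_center {'extent': [393.7, 167.3, 237.1, 334.7], 'score': 0.73}
t jam_center 0.68 [226.9, 211.4] [0.5786 0.1126 0.0615]
t box jam_center {'extent': [221.4, 226.4, 29.9, 19.9], 'score': 0.73}
w salt_center 0.68 [421.0, 230.8] [0.5993 0.0338 0.057 ]
w box salt_center {'extent': [421.4, 232.4, 63.0, 69.7], 'score': 0.96}
t salt_center 0.78 [369.5, 255.3] [ 0.491  -0.1602  0.057 ]
t salt_center 0.65 [269.3, 201.2] [0.5994 0.0315 0.057 ]
t box salt_center {'extent': [370.3, 257.9, 29.0, 23.4], 'score': 0.69}
w tray 0.82 [371.4, 173.5] [0.552  0.0572 0.    ]
w box tray {'extent': [395.0, 167.8, 235.8, 335.7], 'score': 0.75}
t tray 0.93 [259.3, 227.6] [0.5595 0.0575 0.    ]
t box tray {'extent': [255.9, 229.7, 166.2, 132.0], 'score': 0.68}
```

View pics/w3.png

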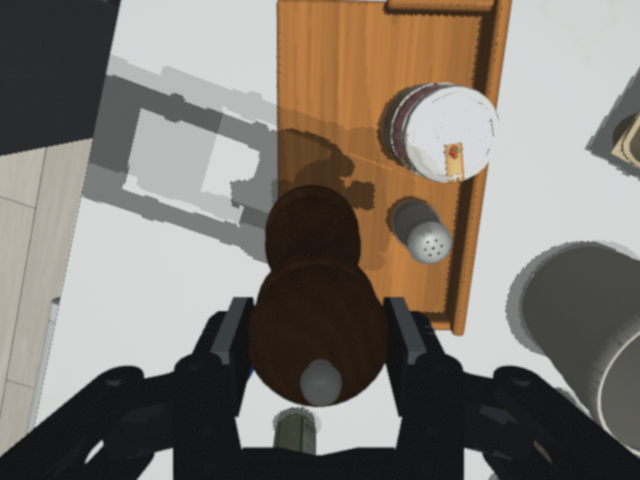

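The wrist view shows the mill held upright; jar lid centred near (450,134), shaker dome at (430,241), tray's front edge along column ~278, rail at column ~480-505.

```bash
python3 - <<'E'
from h import *
np.set_printoptions(precision=4,suppress=True)
p=shot("wrist");s=monitor.read_state()
a=np.radians(19.7);E=np.array([[np.cos(a),np.sin(a)],[-np.sin(a),np.cos(a)]]);c=np.array([.5555,.057])
for n,uv,z in (("fl",[278,3],.012),("front mid",[278,180],.012),("railtop outer L",[512,3],.044),("rail outer R",[463,333],.044),("jar",[450,134],.111),("salt",[430,241],.1),("jar c",[0,0],0)):
    w=atz(p,uv,z)[:2];print(n,w,E@(w-c))
print("tcp",E@(s["tool_pos"][:2]-c))
g=atz(p,[452,133],.111)
E
```

```text
fl [0.4262 0.1619] [-0.0863  0.1423]
front mid [0.4727 0.0244] [-0.0889 -0.0028]
railtop outer L [0.5942 0.2179] [0.0906 0.1384]
rail outer R [ 0.6837 -0.0466] [ 0.0857 -0.1407]
jar [0.5713 0.1137] [0.034  0.0481]
salt [0.5946 0.0387] [ 0.0306 -0.0304]
jar c [0.2066 0.0853] [-0.319   0.1442]
tcp [-0.0527 -0.0071]
```

Request:
step_arm:
  series: [0.008,0,0.03,0,0.008,0,0.075,0,0.008,0,0.105,0,0.008,0,0.12,0,0.008,0,0.124,0,0.008,0,0.1255,0,0.008,0,0.1255,0,0.008,0,0.1255,0]

```text
time: 13.98
tool_pos: [0.5064, 0.04, 0.1099]
tcp_rot: [1.795, 2.577, 0.002]
wrist_force: [0.1, -0.5, -1.5]
width: 0.546
grip_force: 52.0
```

Request:
step_arm:
  series: [0,0,0.0025,0,0,0,0.0025,0,0,0,0.0025,0]

```text
time: 14.35
tool_pos: [0.5061, 0.0401, 0.1068]
tcp_rot: [1.795, 2.577, 0.001]
wrist_force: [0.7, 0.0, 1.3]
width: 0.545
grip_force: 52.3
```

```bash
python3 - <<'E'
from h import *
q=shot("scene");p=shot("top");s=monitor.read_state();print(s["tool_pos"],s["wrist_force"])
im=np.hstack([cv2.resize(p["image"][140:310,160:387],(400,300)),cv2.resize(q["image"][180:360,180:420],(400,300))])
save({"image":im},"g4")
E
```

```text
[0.50605632 0.04007629 0.10679343] [-0.96546792 -0.24868359  2.020519  ]
```

View pics/g4.png

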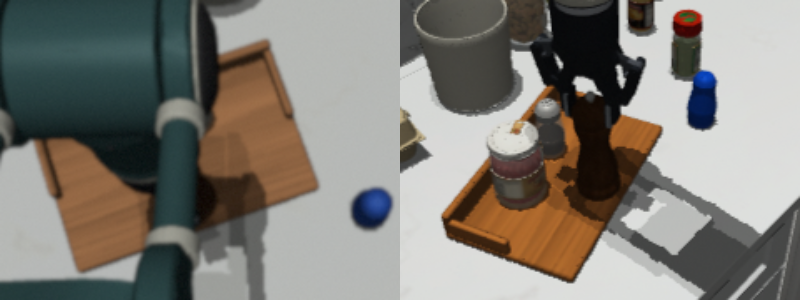

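The mill stands upright on the tray in front of the gap, lightly touching. Slide in slowly.

Request:
step_arm:
  series: [0,0.004,0,0,0,0.008,0,0,0,0.012,0,0,0,0.016,0,0,0,0.02,0,0,0,0.024,0,0,0,0.028,0,0,0,0.032,0,0]

```text
time: 15.45
tool_pos: [0.536, 0.0511, 0.1068]
tcp_rot: [1.795, 2.578, -0.0]
wrist_force: [-1.6, -1.1, 5.9]
width: 0.544
grip_force: 52.6
```

Request:
step_arm:
  series: [0,0.004,0,0,0,0.008,0,0,0,0.012,0,0,0,0.016,0,0,0,0.02,0,0,0,0.024,0,0,0,0.028,0,0,0,0.032,0,0]

```text
time: 16.45
tool_pos: [0.5655, 0.0618, 0.1069]
tcp_rot: [-1.795, -2.578, 0.002]
wrist_force: [-3.1, -1.9, 7.0]
width: 0.541
grip_force: 52.7
```

```bash
cat > m.py <<'E'
from h import *
import sys
np.set_printoptions(precision=4,suppress=True)
p=shot("wrist");q=shot("scene");s=monitor.read_state();print(s["tool_pos"],s["wrist_force"],s["time"])
a=np.radians(19.7);E=np.array([[np.cos(a),np.sin(a)],[-np.sin(a),np.cos(a)]]);c=np.array([.5555,.057])
print("tcp",E@(s["tool_pos"][:2]-c))
for n,z in (("mill_center",.092),("jam_center",.0615),("salt_center",.057)):
  for k,r in(("w",p),("s",q)):
    for d in viewer.spot_point(r,n)[:2]: w=atz(r,d["point"],z)[:2];print(k,n,d["score"],d["point"],E@(w-c))
save({"image":np.hstack([cv2.resize(p["image"],(400,300)),cv2.resize(q["image"][180:360,180:420],(400,300))])},sys.argv[1])
E
python3 m.py g5
```

```text
[0.5661 0.062  0.1069] [-2.0731 -0.8004  7.4866] 16.55
tcp [0.0116 0.0011]
s mill_center 0.73 [265.1, 258.2] [0.0138 0.0074]
s jam_center 0.94 [246.0, 281.9] [0.0345 0.0595]
s salt_center 0.66 [360.7, 236.6] [-0.14   -0.1764]
```

View pics/g5.png

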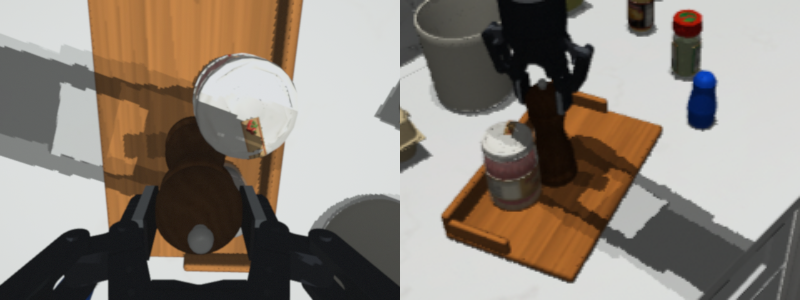

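The jar has moved left and the mill is entering; upward force grew, so I ease up 1 mm and continue.

Request:
step_arm:
  series: [0,0,-0.001,0,0,0.004,-0.001,0,0,0.008,-0.001,0,0,0.012,-0.001,0,0,0.016,-0.001,0,0,0.02,-0.001,0,0,0.024,-0.001,0,0,0.028,-0.001,0]

```text
time: 17.85
tool_pos: [0.5922, 0.072, 0.1073]
tcp_rot: [1.795, 2.578, 0.0]
wrist_force: [-0.2, -1.1, 1.9]
width: 0.547
grip_force: 52.2
```

Request:
step_arm:
  series: [0,0.002,0,0,0,0.002,0,0]

```text
time: 18.1
tool_pos: [0.5942, 0.0729, 0.1073]
tcp_rot: [1.795, 2.577, 0.001]
wrist_force: [-0.2, -0.7, 0.6]
width: 0.546
grip_force: 52.2
```

```bash
python3 m.py g6
```

```text
[0.5941 0.0728 0.1073] [ 0.9227 -0.5647 -0.0526] 18.2
tcp [0.0417 0.0019]
s mill_center 0.72 [257.8, 253.7] [0.0351 0.0008]
s jam_center 0.88 [243.5, 281.6] [0.0399 0.0607]
s jam_center 0.4 [256.7, 252.8] [ 0.0578 -0.0291]
s salt_center 0.84 [363.3, 237.5] [-0.1468 -0.1756]
s salt_center 0.56 [266.5, 250.1] [ 0.0442 -0.0498]
```

View pics/g6.png

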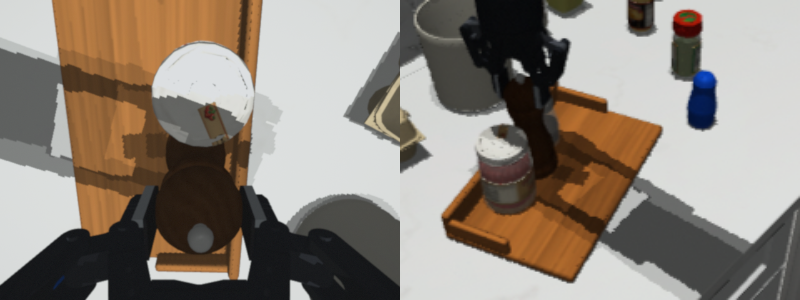

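Jar and shaker are on either side, mill about 8 mm short of the rail. Set down and release.

Request:
step_arm:
  series: [0,0,0.0008,0,0,0,0.0008,0]

```text
time: 18.75
tool_pos: [0.5941, 0.0725, 0.1072]
tcp_rot: [1.795, 2.577, 0.001]
wrist_force: [-0.1, -0.9, 3.7]
width: 0.543
grip_force: 52.4
```

Request:
step_arm:
  series: [0,0,0,0,0,0,0,0,0,0,0,0,0,0,0,0,0,0,0,0]
  gripper: 0.85

```text
time: 19.38
tool_pos: [0.5936, 0.0726, 0.1064]
tcp_rot: [-1.796, -2.578, 0.0]
wrist_force: [-0.8, -0.6, 0.5]
width: 0.853
grip_force: 0.0
```

Request:
step_arm:
  series: [0,0,-0.02,0,0,0,-0.05,0,0,0,-0.09,0,0,0,-0.13,0,0,0,-0.16,0,0,0,-0.16,0]

```text
time: 20.12
tool_pos: [0.5961, 0.0728, 0.2721]
tcp_rot: [1.792, 2.572, 0.009]
wrist_force: [0.4, -0.3, 0.8]
width: 0.856
grip_force: 0.0
```

```bash
python3 m.py g7
```

```text
[0.5938 0.0726 0.2673] [-0.0717 -0.0886 -0.451 ] 20.225
tcp [0.0413 0.0018]
s mill_center 0.69 [257.4, 254.5] [0.0346 0.0034]
s mill_center 0.44 [275.9, 288.3] [-0.0472  0.0766]
s jam_center 0.63 [241.4, 285.3] [0.0385 0.0717]
w salt_center 0.84 [140.7, 355.1] [-0.1337 -0.1757]
s salt_center 0.81 [359.5, 239.1] [-0.1403 -0.1667]
s salt_center 0.53 [267.8, 250.3] [ 0.0412 -0.0503]
```

View pics/g7.png

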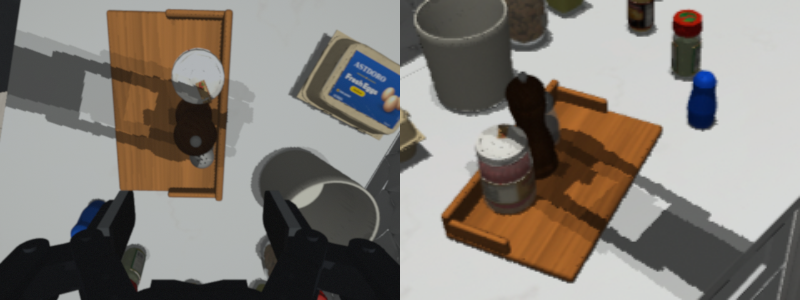

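The wrist view shows the mill upright between the jar and the shaker, against the row near the rail, and nothing tipped over. Handing in.

```bash
python3 -c "
from workcell import job
print(job.finish_job())"
```

```text
the job is handed in; nothing more can be done
None
```

The pepper mill now stands upright on the tray between the jam jar and the salt shaker, close to the back rail and released; nothing tipped over, and I handed the job in after about 20 s of robot time, though the interface gave no verdict.

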